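Close the locked slide of a door-frame jig

ROBOT

A 6-joint arm with a two-finger parallel gripper is mounted at the origin on the work surface. World frame = base frame: x ahead of the robot, y to its left, z up, the work surface at z = 0. Lengths are in m, angles in rad, forces in N, time in s.
With the tool pointing down it reaches from about 0.275 to 0.85 m from the base axis. Payload 5.2 kg.
Tool frame: the origin (TCP) lies between the finger pads; the fingertips stand 8 mm ahead of it and the grasp point (between the pads) lies 11 mm behind it; z points along the fingers, y is the line along which they close (so a half turn about z gives the same grasp; the last joint's range is limited). The gripper opens to 85 mm and grips with 20 to 120 N. Pads are 22 mm wide; open, the fingers measure 114 mm over their backs; the gripper's body (76 mm by 85 mm) begins 54 mm behind the grasp point. The pads swing forward as they close: fully open they stand 13 mm farther back than shut.
Start: joints at [0.998, 0.259, 1.535, -0, 1.348, -0.203], TCP at [0.199, 0.513, 0.239] pointing down, gripper open.
Joint ranges: [-3.14, 3.14], [-0.91, 2.08], [0.19, 2.58], [-1.22, 4.36], [0.22, 2.71], [-3.12, 3.12]. Speed limits (rad/s): [2.57, 2.57, 3.14, 3.14, 3.14, 3.14].

INTERFACE

Orientations are given as a rotation vector (axis times angle).
In Python, from rig import robot gives the robot as it stands.
- The arm moves only by the tool jog_arm, called after "Request:" by a JSON object that holds its "method" and its "body". Schema: {"type":"object","properties":{"offsets":{"type":"array","items":{"type":"array","items":{"type":"array","items":{"type":"number"},"minItems":6,"maxItems":6},"minItems":1,"maxItems":10},"minItems":1,"maxItems":1},"finger_gap":{"type":"number"},"grip_n":{"type":"number"},"only":{"type":"string"},"quiet":{"type":"boolean"},"lines":{"type":"string"}},"required":["offsets"],"additionalProperties":false}. offsets is a list that holds a single list of rows (three levels of brackets), with 1 to 10 rows, each of 6 numbers: dx, dy, dz in m, then a rotation vector rx, ry, rz in rad; each row shifts and turns the commanded pose from where the row before left it, along the tool's axes as they then stand; what a row does not reach is not made up. A row lasts 1/10 s, in which the tool goes at most 0.05 m and 0.15 rad, less where a joint would pass 70% of its speed; a pose out of reach is approached as far as the arm can. finger_gap is the finger opening in m, set as the call begins (left out keeps the last). The fingers move at their own pace and stop on an object; grip_n is the grip in N (left out, the last holds). Time passes only in rows, so rows that do not move let the fingers close. The tool returns the time, the measured TCP pose, the force, the opening and the grip force at its end. only (a regular expression) keeps the lines of the reply that match it, lines (a string "A,B") keeps lines A to B, and quiet returns only ok. Input that does not fit is refused with a message, and nothing moves.
- robot.observe(): the state, without advancing time (a new reading comes with each control period).
- robot.capture(name): name is "side" or "top" or "wrist"; returns the picture (420x560x3 uint8, red, green, blue); there is no depth.
- robot.calibration(name): a dict with "camera_matrix" (3x3 intrinsics, pixels), "T" (4x4, takes a point from camera to world coordinates). Camera axes: x right, y up, looking along -z (the intrinsics and any distortion apply to the point x, -y, -z); pixel columns grow to the right and rows downward; lengths in m; the calibration is good to about 2 mm. The wrist camera is an equidistant fisheye: a pixel r from the principal point sees the ray r / f radians off the axis. A picture is of the moment at which its call begins: read the wrist's pose just before it. calibration takes no time and is no camera call; for the wrist camera it gives the pose at the moment of the call.
- robot.finish_job(): hands the job in; it is judged then, once.
The state is a dict: "time": time; "q": joint angles; "qd": joint speeds; "effort": joint torques, N m; "ee_pos": TCP position; "tcp_rot": TCP orientation; "contact_force": force on the tool from outside, world axes, zero at the start; "wrist_torque": the same for the moment, N m; "finger_gap": finger opening in m; "gripper_force": force on a finger pad.
Only numpy, scipy, OpenCV 4.12 (cv2) and the standard library are available. Lean on these libraries where they do the work, as an engineer would, in place of code of your own. Each camera call takes 0.05 s, during which the arm holds its last target. There are 200 camera calls.

TASK

On the bench jig, press the yellow lock button on the blue slide and, keeping it pressed the whole way, push the slide along its rail until it is fully home against the red end stop, so that its steel nose covers the edge of the black frame. Then let go, so that the button springs back up and locks the slide there, and move clear. Use only the fingertips: pick nothing up, and leave the frame and everything lying about where it is.

Things in the scene. Friction and masses are not known exactly. Their poses are not given: they have to be found in the camera images.
- jig: grey base plate 375 x 200 x 10 mm fixed to the bench, with an aluminium rail on its middle line, a red end stop (80 mm wide, top 38 mm above the bench) and a nest with the black frame. Origin on the bench, on the middle line; +x runs along the rail in the closing direction, towards the red stop; z up. Plate from x -115 to 260 mm, y -100 to 100 mm.
- carriage (a joint): travel of the blue slide along the jig's +x, in m: 0 at the start (slide centre at jig x -54 mm), 0.108 home at the red stop. Captive on the rail, about 3 N friction. Teeth every 12 mm lock it (1.5 mm play each way) unless the button is down; let up on the way, it catches again; a last notch is at the stop. Slide 90 mm long, 76 mm wide, flat top 52 mm above the bench.
- lock_button (a joint): how far the yellow lock button is pressed straight down, in m: 0 up (locked), 0.008 fully down. The lock lets go at about 0.0045. A spring holds it up: 2 N starts it, 6 N has it fully down.
- button_top (a point): centre of the yellow button's flat top, 40 mm along the rail by 50 mm across; 64 mm above the bench when up, 56 mm when fully down. It rides on the slide. The push ledge's face is 22 mm ahead of this point (towards the jig's +x).
- carriage_front (a point): middle of the slide's flat front face, 30 mm above the bench; it meets stop_face when the slide is home. The steel nose plate reaches 35 mm past this face, 40 to 48 mm above the bench, and passes over the stop and the frame's edge.
- stop_face (a point): middle of the red end stop's face that the slide comes up to, 30 mm above the bench.
- push_ledge (a point): middle of the top of the black upright push ledge on the slide, ahead of the button (on the red stop's side), 77 mm above the bench; 60 mm wide across the rail, 14 mm thick along it, standing 25 mm above the slide's top. A fingertip on the button can push forward against it.
- frame: loose black stove-door frame with a glass pane, 120 mm along the rail, 170 mm across, 24 mm thick, lying in the jig's nest on the 10 mm base plate; origin at the centre of its underside. To be left in place.
- bolt: loose steel bolt standing on its head on the jig's base plate beside the rail, 24 mm wide, 42 mm tall; origin under its centre
- tape: roll of brown tape lying flat, 90 mm across, 45 mm high; origin under its centre
- jar: small screw-top jar, 52 mm across, 75 mm tall; origin under its centre
- spanner: steel spanner lying flat, 180 mm long, 8 mm thick; origin under its middle, x along it
- screwdriver: red-handled screwdriver lying flat, 200 mm long, 26 mm thick; origin under its middle, x along it
- brush: wooden-handled brush lying flat, 200 mm long, 20 mm thick; origin under its middle, x along it

How it is judged:
On the way, in this order (a step that is already met when the one before it is completed fails the run):
1. the lock button is pressed down while the slide is still at its start (value of joint lock_button above 0.0045 m and value of joint carriage below 0.006 m), for 0.05 s.
2. the slide is home against the red stop with the button still held down (value of joint lock_button above 0.0045 m and value of joint carriage above 0.104 m), for 0.1 s.
At the end, for the whole second after the job is handed in: The slide is within 4 mm of fully home (joint above 0.104) and at rest, the button is up again (less than 2 mm down), and the frame and the six loose things are within 15 mm of where they were (value of joint carriage above 0.104 m and value of joint lock_button below 0.002 m and velocity of joint carriage between -0.005 and 0.005 m/s and distance of each of frame, bolt, tape, jar, spanner, screwdriver, brush from where it was at the start of the episode below 0.015 m); the robot touches nothing.
It fails at once if the button is let up while the slide is between its start and the end stop (value of joint lock_button below 0.003 m and value of joint carriage between 0.008 and 0.1 m).
It fails at once if the frame is shifted or lifted by more than 15 mm (distance of frame from where it was at the start of the episode above 0.015 m).
It fails at once if a loose thing is picked up or knocked more than 15 mm (distance of any of bolt, tape, jar, spanner, screwdriver, brush from where it was at the start of the episode above 0.015 m).
It also fails if it takes over 35 s, if anything falls off the work surface, if the arm or the gripper's body presses on something with over 40 N, if the wrist force passes 120 N, or if a joint passes its speed limit or range.

## Working session

There is one attempt and no reset: what is moved stays moved. The work goes in short steps, Python scripts to look and compute and a tool call to move; the robot and the scene stay as the last step left them, time stands still between calls to the robot, and variables do not carry over. Pictures are saved under pics/ and viewed, at most 10 in all, crops included, and the job is handed in when it is done.

```bash
ls; mkdir -p pics; python3 - <<'E'
from rig import robot
import cv2,numpy as np
for n in("top","side"):
    cv2.imwrite(f"pics/{n}0.png",robot.capture(n)[:,:,::-1]); c=robot.calibration(n); print(n,np.round(c["camera_matrix"],1).tolist(),np.round(c["T"],3).tolist(),[k for k in c])
s=robot.observe(); print(s)
E
```

```text
pics
rig.py
top [[483.9, 0.0, 284.8], [0.0, 483.9, 212.0], [0.0, 0.0, 1.0]] [[-0.025, 0.988, -0.155, 0.468], [-1.0, -0.023, 0.012, -0.002], [0.008, 0.156, 0.988, 0.878], [0.0, 0.0, 0.0, 1.0]] ['camera_matrix', 'T']
side [[519.1, 0.0, 277.8], [0.0, 519.1, 210.0], [0.0, 0.0, 1.0]] [[0.983, 0.08, -0.165, 0.431], [-0.182, 0.54, -0.822, -0.795], [0.023, 0.838, 0.546, 0.594], [0.0, 0.0, 0.0, 1.0]] ['camera_matrix', 'T']
{'time': 0.1, 'q': array([ 9.98175150e-01,  2.59292029e-01,  1.53598582e+00, -1.51041069e-05,
        1.34799423e+00, -2.02788396e-01]), 'qd': array([-0.00032951, -0.0022813 , -0.00208606,  0.00072431,  0.00116493,
        0.00042965]), 'effort': array([ 1.65069185e-03, -4.46973646e+01, -2.91248202e+01, -4.79831706e-04,
        6.35982011e-03, -8.99535507e-06]), 'ee_pos': array([0.19852257, 0.51242326, 0.23854113]), 'tcp_rot': array([-5.77507310e-01, -3.08742293e+00,  2.45050089e-03]), 'contact_force': array([0.24225336, 0.75717634, 1.05091675]), 'wrist_torque': array([ 0.01095564, -0.08149534,  0.06148074]), 'gripper_force': 0.0, 'finger_gap': 0.08550171728197765}
```

View pics/top0.png

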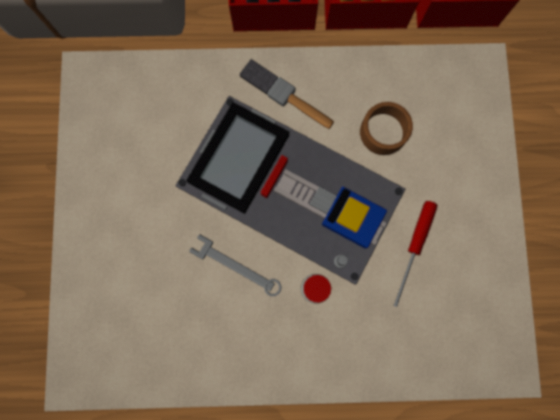

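View pics/side0.png

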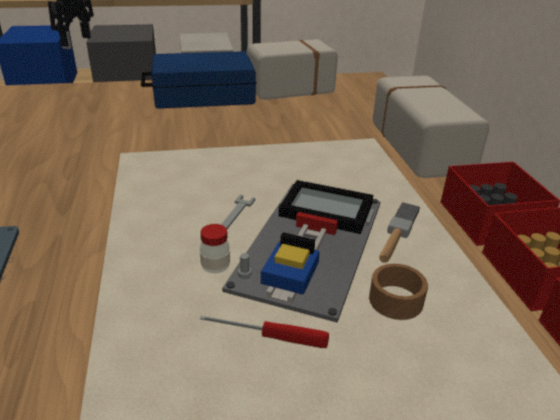

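The top view shows the yellow button at about (353,214), the ledge just up-left of it, the red stop at about (275,176) and the plate screws at (232,99), (399,190), (354,276) and (182,183). The side view shows the button at about (292,256), the bolt at (244,264) and the jar at (215,247), both beside the slide.

```bash
cat > h.py <<'E'
import numpy as np,cv2
from rig import robot
def ray(n,uv):
    c=robot.calibration(n);K,T=c["camera_matrix"],c["T"]
    d=np.array([(uv[0]-K[0,2])/K[0,0],-(uv[1]-K[1,2])/K[1,1],-1]);d=T[:3,:3]@d
    return T[:3,3],d/np.linalg.norm(d)
def plane(n,uv,z):
    o,d=ray(n,uv);return o+d*(z-o[2])/d[2]
def tri(a,b):
    (o1,d1),(o2,d2)=a,b
    s=np.linalg.lstsq(np.c_[d1,-d2],o2-o1,rcond=None)[0]
    p,q=o1+s[0]*d1,o2+s[1]*d2;return (p+q)/2,np.linalg.norm(p-q)
def mask(im,lo,hi,roi):
    h=cv2.cvtColor(im,cv2.COLOR_RGB2HSV);m=cv2.inRange(h,lo,hi);k=np.zeros_like(m);x0,y0,x1,y1=roi;k[y0:y1,x0:x1]=255;return m&k
def big(m):
    return max(cv2.findContours(m,cv2.RETR_EXTERNAL,cv2.CHAIN_APPROX_NONE)[0],key=cv2.contourArea)
E
python3 - <<'E'
from h import *
t=cv2.imread("pics/top0.png")[:,:,::-1].copy();s=cv2.imread("pics/side0.png")[:,:,::-1].copy()
yt=big(mask(t,(20,120,120),(35,255,255),(320,180,400,250)));r=cv2.minAreaRect(yt);print("ytop",r)
bp=np.array([plane("top",p,.064)[:2] for p in cv2.boxPoints(r)]);print("box",bp.round(4).tolist(),"ctr",bp.mean(0),"sides",np.linalg.norm(np.diff(bp,axis=0),axis=1))
ms=mask(s,(20,120,150),(35,255,255),(260,230,330,280));ys=big(ms);print("yside",cv2.minAreaRect(ys), s[256,292],s[264,288])
print(tri(ray("top",r[0]),ray("side",cv2.minAreaRect(ys)[0])))
rd=big(mask(t,(0,120,80),(8,255,255),(255,150,295,200)));rr=cv2.minAreaRect(rd);rb=np.array([plane("top",p,.038)[:2] for p in cv2.boxPoints(rr)]);print("red",rr,rb.mean(0))
S=[plane("top",p,.010)[:2] for p in((232,99),(399,190),(354,276),(182,183))]
print("screws",np.round(S,3).tolist())
for a,b in((1,0),(2,3)): v=S[b]-S[a];print("axis deg",np.degrees(np.arctan2(v[1],v[0])))
v=rb.mean(0)-bp.mean(0);print("y->r",np.degrees(np.arctan2(v[1],v[0])),np.linalg.norm(v))
a=cv2.resize(t[140:300,240:430],None,fx=4,fy=3.7,interpolation=2)[:592,:760];cv2.imwrite("pics/crop.png",a[:,:,::-1])
E
```

```text
ytop ((352.300048828125, 213.9000244140625), (21.913463592529297, 27.280027389526367), 26.56505012512207)
box [[0.5784, -0.0994], [0.62, -0.1221], [0.6022, -0.1548], [0.5608, -0.132]] ctr [ 0.59036602 -0.12707524] sides [0.04745434 0.03728383 0.04732079]
yside ((291.1263732910156, 252.9522247314453), (28.557159423828125, 12.44222640991211), 12.994616508483887) [163 137  52] [97 85 34]
(array([ 0.59008404, -0.12722812,  0.06251349]), np.float64(0.0008100319632110858))
red ((273.3130798339844, 175.3323516845703), (7.299445152282715, 44.395877838134766), 29.357755661010742) [0.66708641 0.00623487]
screws [[0.823, 0.081], [0.641, -0.223], [0.486, -0.133], [0.663, 0.174]]
axis deg 59.130461343360395
axis deg 60.11880563212361
y->r 60.07943795946672 0.15381027456124757
```

View pics/crop.png

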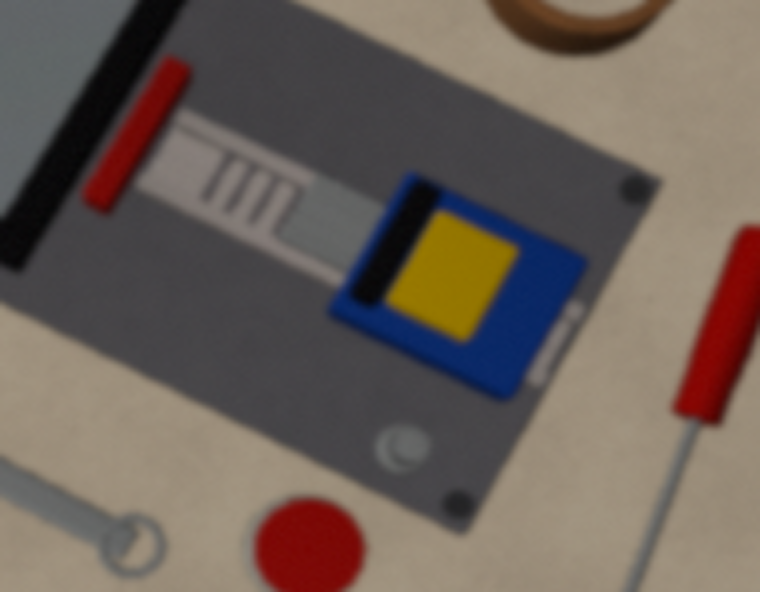

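The crop confirms the layout: the button sits behind the black ledge, with clear rail up to the stop. The rail axis is at about 60° in world, and tool y is at 69°. I'll shut the fingers and turn the tool so y runs along the rail.

```bash
cat > d.py <<'E'
import sys;from h import *
from scipy.spatial.transform import Rotation as R
s=robot.observe();M=R.from_rotvec(s["tcp_rot"]).as_matrix()
print(s["time"],s["ee_pos"].round(4),"gap",s["finger_gap"],"F",s["contact_force"].round(1))
print("y deg",np.degrees(np.arctan2(M[1,1],M[0,1])),"z",M[:,2].round(4))
a=np.radians(60);u=np.array([np.cos(a),np.sin(a),0]);b=np.array([.5903,-.1271,0])
e=s["ee_pos"]-b;print("rail coords along/across",e@u,e@[-u[1],u[0],0])
g=b+u*float(sys.argv[1])+[0,0,float(sys.argv[2])];print("tool delta",(M.T@(g-s["ee_pos"])).round(4))
E
```

Request:
{"method": "jog_arm", "body": {"offsets": [[[0,0,0,0,0,0.15],[0,0,0,0,0,0]]], "finger_gap": 0}}

```text
time: 0.3
ee_pos: [0.1986, 0.5126, 0.2388]
tcp_rot: [-0.81, -3.035, 0.002]
contact_force: [-0.3, -0.0, -0.3]
finger_gap: 0.0592
gripper_force: 0.0
```

```bash
python3 d.py -.002 .12
```

```text
0.3 [0.1986 0.5126 0.2388] gap 0.05921140308750512 F [-0.3 -0.  -0.3]
y deg 60.12926034136288 z [-6.e-04 -9.e-04 -1.e+00]
rail coords along/across 0.3581474308565236 0.6590833317675305
tool delta [-0.6583 -0.3615  0.1191]
```

Travel high first (16 rows' worth), then descend.

Request:
{"method": "jog_arm", "body": {"offsets": [[[-0.04,-0.022,0,0,0,0],[-0.04,-0.022,0,0,0,0],[-0.04,-0.022,0,0,0,0],[-0.04,-0.022,0,0,0,0],[-0.04,-0.022,0,0,0,0],[-0.04,-0.022,0,0,0,0],[-0.04,-0.022,0,0,0,0],[-0.04,-0.022,0,0,0,0],[-0.04,-0.022,0,0,0,0],[-0.04,-0.022,0,0,0,0]]]}}

```text
time: 1.3
ee_pos: [0.4372, 0.1214, 0.2394]
tcp_rot: [0.801, 3.038, 0.0]
contact_force: [0.7, 0.8, -0.0]
finger_gap: 0.0002
gripper_force: 0.0
```

Request:
{"method": "jog_arm", "body": {"offsets": [[[-0.04,-0.022,0,0,0,0],[-0.04,-0.022,0,0,0,0],[-0.04,-0.022,0,0,0,0],[-0.04,-0.022,0,0,0,0],[-0.04,-0.022,0,0,0,0],[-0.04,-0.022,0,0,0,0],[0,0,0,0,0,0],[0,0,0,0,0,0]]], "lines": "1,1"}}

```text
time: 2.1
```

```bash
python3 d.py -.002 .12
```

```text
2.1 [ 0.5792 -0.1114  0.2383] gap 0.0001731646530691628 F [ 0.1  0.6 -0.3]
y deg 60.26453397648244 z [-0.0018  0.001  -1.    ]
rail coords along/across 0.008039339195167295 0.017428081900337018
tool delta [-0.0176 -0.0101  0.1183]
```

Request:
{"method": "jog_arm", "body": {"offsets": [[[-0.0176,-0.010,0.03,0,0,0],[0,0,0.04,0,0,0],[0,0,0.04,0,0,0],[0,0,0.02,0,0,0],[0,0,0,0,0,0],[0,0,0,0,0,0]]]}}

```text
time: 2.7
ee_pos: [0.5896, -0.1269, 0.11]
tcp_rot: [-0.804, -3.037, -0.0]
contact_force: [0.7, 0.0, -0.9]
finger_gap: 0.0001
gripper_force: 0.0
```

```bash
python3 d.py -.002 .076
python3 - <<'E'
from h import *
s=robot.capture("side");cv2.imwrite("pics/s1.png",cv2.resize(s[190:320,180:380],None,fx=4,fy=4)[:,:,::-1])
E
```

```text
2.7 [ 0.5896 -0.1269  0.11  ] gap 5.0909447255380264e-05 F [ 0.7  0.  -0.9]
y deg 60.34955025629234 z [ 0.e+00  2.e-04 -1.e+00]
rail coords along/across -0.0001612225008433535 0.0006792326476373969
tool delta [-0.0007 -0.0018  0.034 ]
```

View pics/s1.png

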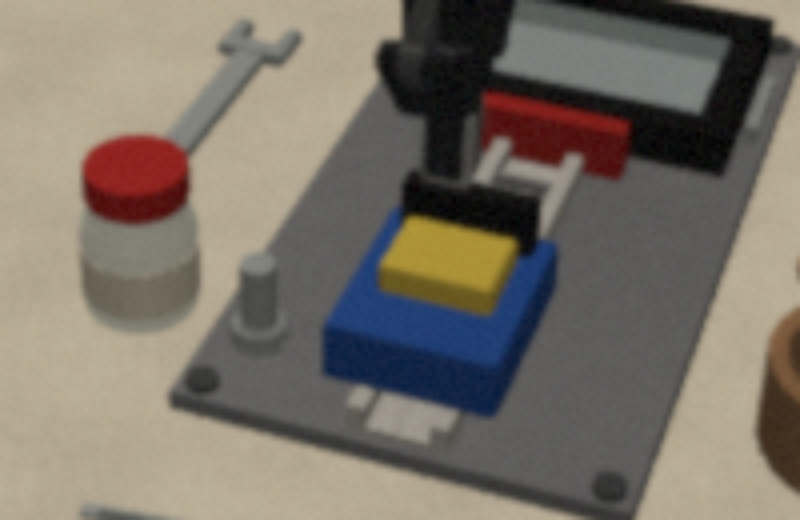

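The fingertips hang at about (445,180) in the crop, in line above the button and clear of the ledge. Next I lower to the button.

Request:
{"method": "jog_arm", "body": {"offsets": [[[-0.0007,-0.002,0.02,0,0,0],[0,0,0.014,0,0,0],[0,0,0,0,0,0]]]}}

```text
time: 3.05
ee_pos: [0.5885, -0.1295, 0.0745]
tcp_rot: [-0.806, -3.034, -0.001]
contact_force: [-0.3, -0.2, -0.1]
finger_gap: -0.0002
gripper_force: 0.0
```

Request:
{"method": "jog_arm", "body": {"offsets": [[[0,0,0.004,0,0,0],[0,0,0,0,0,0]]]}}

```text
time: 3.25
ee_pos: [0.59, -0.1302, 0.072]
tcp_rot: [0.807, 3.035, -0.0]
contact_force: [-1.2, 1.4, 1.5]
finger_gap: 0.0001
gripper_force: 0.9
```

Request:
{"method": "jog_arm", "body": {"offsets": [[[0,0,0.004,0,0,0],[0,0,0,0,0,0]]]}}

```text
time: 3.45
ee_pos: [0.5901, -0.1303, 0.0679]
tcp_rot: [0.807, 3.034, -0.0]
contact_force: [0.1, 0.1, 4.7]
finger_gap: -0.0001
gripper_force: 1.9
```

```bash
python3 d.py 0.1 .06
```

```text
3.45 [ 0.5901 -0.1303  0.0679] gap -0.00014385861275391634 F [0.1 0.1 4.7]
y deg 60.215725109137466 z [ 1.8e-03 -5.0e-04 -1.0e+00]
rail coords along/across -0.002865162801719284 -0.0013689125712762033
tool delta [0.001  0.1029 0.0079]
```

Request:
{"method": "jog_arm", "body": {"offsets": [[[0,0,0.004,0,0,0],[0,0,0.002,0,0,0],[0,0,0,0,0,0]]]}}

```text
time: 3.75
ee_pos: [0.5903, -0.1304, 0.0639]
tcp_rot: [0.806, 3.033, -0.001]
contact_force: [-3.7, 1.1, 16.8]
finger_gap: -0.0001
gripper_force: 8.6
```

```bash
python3 d.py 0.1 .06
```

```text
3.75 [ 0.5903 -0.1304  0.0639] gap -7.762558009471614e-05 F [-3.7  1.1 16.8]
y deg 60.223655837392116 z [ 0.0027 -0.0011 -1.    ]
rail coords along/across -0.0028553656978383686 -0.0016197733526310128
tool delta [0.0012 0.1029 0.0039]
```

The button is bottomed at 17 N. Now I push along tool +y.

Request:
{"method": "jog_arm", "body": {"offsets": [[[0,0.006,0,0,0,0],[0,0.006,0,0,0,0],[0,0.006,0,0,0,0],[0,0.006,0,0,0,0],[0,0.006,0,0,0,0],[0,0,0,0,0,0]]]}}

```text
time: 4.35
ee_pos: [0.6054, -0.1042, 0.0639]
tcp_rot: [0.806, 3.033, -0.001]
contact_force: [-4.2, 1.5, 16.3]
finger_gap: -0.0001
gripper_force: 8.3
```

```bash
python3 d.py 0.108 .06
python3 - <<'E'
from h import *
s=robot.capture("side");cv2.imwrite("pics/s2.png",cv2.resize(s[180:310,200:400],None,fx=4,fy=4)[:,:,::-1])
E
```

```text
4.35 [ 0.6054 -0.1042  0.0639] gap -7.340000248970684e-05 F [-4.2  1.5 16.3]
y deg 60.254288495234206 z [ 0.003  -0.0015 -1.    ]
rail coords along/across 0.027399682532424974 -0.0016032598188654235
tool delta [0.0013 0.0806 0.0039]
```

View pics/s2.png

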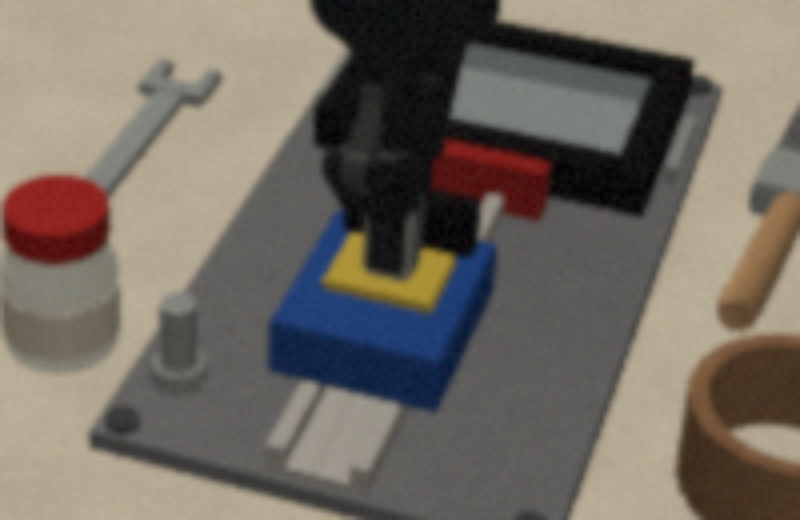

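The slide is moving with the button held down, fingertips at (395,260) on the button and the slide well along the rail. Continue.

Request:
{"method": "jog_arm", "body": {"offsets": [[[0,0.008,0,0,0,0],[0,0.008,0,0,0,0],[0,0.008,0,0,0,0],[0,0.008,0,0,0,0],[0,0.008,0,0,0,0],[0,0.008,0,0,0,0],[0,0.008,0,0,0,0],[0,0.008,0,0,0,0],[0,0.008,0,0,0,0],[0,0,0,0,0,0]]]}}

```text
time: 5.4
ee_pos: [0.6416, -0.0413, 0.0639]
tcp_rot: [0.805, 3.032, -0.0]
contact_force: [-2.1, 2.0, 15.2]
finger_gap: -0.0
gripper_force: 7.4
```

Request:
{"method": "jog_arm", "body": {"offsets": [[[0,0.003,0,0,0,0],[0,0.003,0,0,0,0],[0,0,0,0,0,0]]], "lines": "2,4"}}

```text
ee_pos: [0.6443, -0.0369, 0.0639]
tcp_rot: [0.806, 3.033, -0.001]
contact_force: [-2.2, 0.1, 14.8]
```

Request:
{"method": "jog_arm", "body": {"offsets": [[[0,0.003,0,0,0,0],[0,0.003,0,0,0,0],[0,0,0,0,0,0]]], "lines": "2,4"}}

```text
ee_pos: [0.646, -0.0343, 0.0639]
tcp_rot: [0.806, 3.034, -0.008]
contact_force: [-7.5, -8.4, 16.5]
```

```bash
python3 d.py 0.108 .06
python3 - <<'E'
from h import *
s=robot.capture("side");cv2.imwrite("pics/s3.png",cv2.resize(s[160:290,220:420],None,fx=4,fy=4)[:,:,::-1])
E
```

```text
6.0 [ 0.646  -0.0343  0.0639] gap -0.00026978506398384956 F [-7.5 -8.4 16.5]
y deg 60.25110627988911 z [ 8.0e-04 -5.3e-03 -1.0e+00]
rail coords along/across 0.10825451791152788 -0.0018390103691050992
tool delta [ 0.0019 -0.0002  0.0039]
```

View pics/s3.png

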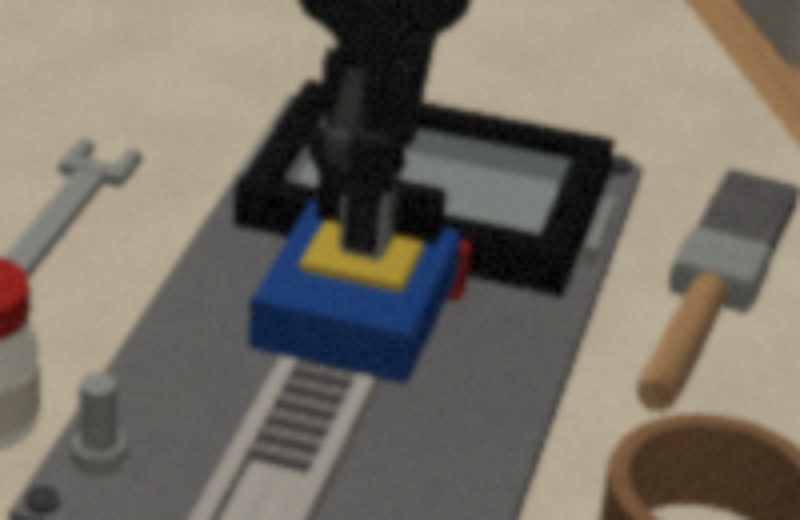

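The slide sits against the stop, which is only just visible at (460,270), and the along-rail force has risen to 11 N. I'll push a little more to confirm.

Request:
{"method": "jog_arm", "body": {"offsets": [[[0,0.003,0,0,0,0],[0,0.003,0,0,0,0],[0,0,0,0,0,0],[0,0,0,0,0,0]]], "lines": "2,4"}}

```text
ee_pos: [0.6493, -0.0293, 0.0639]
tcp_rot: [0.806, 3.033, -0.007]
contact_force: [-5.9, -8.9, 15.0]
```

Request:
{"method": "jog_arm", "body": {"offsets": [[[0,0.003,0,0,0,0],[0,0.003,0,0,0,0],[0,0,0,0,0,0],[0,0,0,0,0,0]]], "lines": "2,4"}}

```text
ee_pos: [0.6499, -0.0282, 0.0638]
tcp_rot: [-0.807, -3.035, 0.018]
contact_force: [-14.8, -21.2, 19.3]
```

```bash
python3 d.py 0.108 .06
```

```text
6.85 [ 0.6499 -0.0282  0.0638] gap -0.000294088490359462 F [-14.8 -21.2  19.3]
y deg 60.22088099293967 z [-0.0036 -0.0106 -0.9999]
rail coords along/across 0.11549433871167614 -0.0021508799975373766
tool delta [ 0.0022 -0.0074  0.0039]
```

The tips met the ledge and the force reached 26 N, so the slide is firmly home. I lift straight up, with no backing off, so the slide isn't dragged back.

Request:
{"method": "jog_arm", "body": {"offsets": [[[0,0,-0.005,0,0,0],[0,0,-0.01,0,0,0],[0,0,-0.02,0,0,0],[0,0,-0.04,0,0,0],[0,0,-0.04,0,0,0],[0,-0.03,-0.02,0,0,0],[0,-0.05,0,0,0,0],[0,-0.05,0,0,0,0],[0,-0.05,0,0,0,0],[0,0,0,0,0,0]]]}}

```text
time: 7.85
ee_pos: [0.5595, -0.1822, 0.1959]
tcp_rot: [-0.816, -3.032, 0.004]
contact_force: [-0.2, 0.2, -0.1]
finger_gap: 0.0002
gripper_force: 0.0
```

```bash
python3 - <<'E'
from h import *
t=robot.capture("top");cv2.imwrite("pics/t4.png",t[:,:,::-1])
s=robot.capture("side");cv2.imwrite("pics/s4.png",cv2.resize(s[160:290,220:420],None,fx=4,fy=4)[:,:,::-1])
m=mask(s,(20,120,150),(35,255,255),(260,190,350,280));c=cv2.minAreaRect(big(m))[0]
p=plane("side",c,.064);a=np.radians(60);print(c,(p[:2]-[.5903,-.1271])@[np.cos(a),np.sin(a)],p)
m=mask(t,(20,120,120),(35,255,255),(230,130,400,250))
if m.any():
  r=cv2.minAreaRect(big(m));print(r,tri(ray("top",r[0]),ray("side",c)))
E
```

```text
(310.08233642578125, 219.12939453125) 0.1057136204377546 [ 0.64389951 -0.03597812  0.064     ]
((296.98583984375, 184.32546997070312), (22.048187255859375, 27.97303009033203), 29.05460548400879) (array([ 0.64427859, -0.03430918,  0.06282384]), np.float64(0.0001761413846732476))
```

View pics/s4.png

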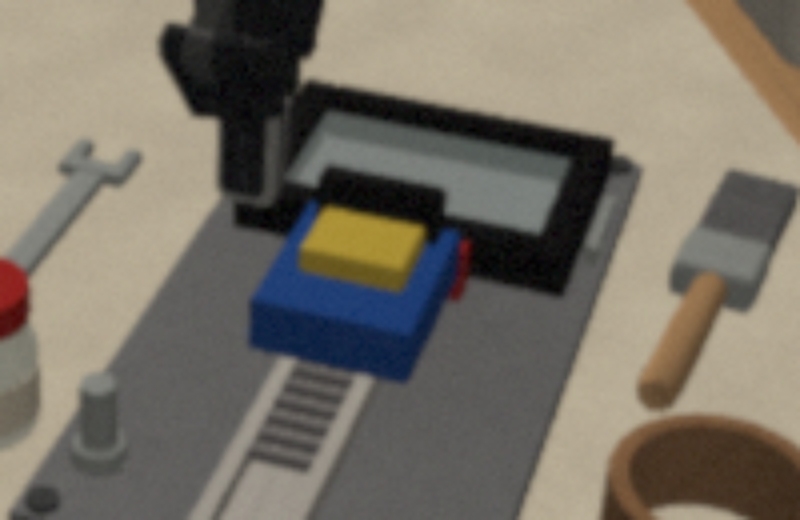

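View pics/t4.png

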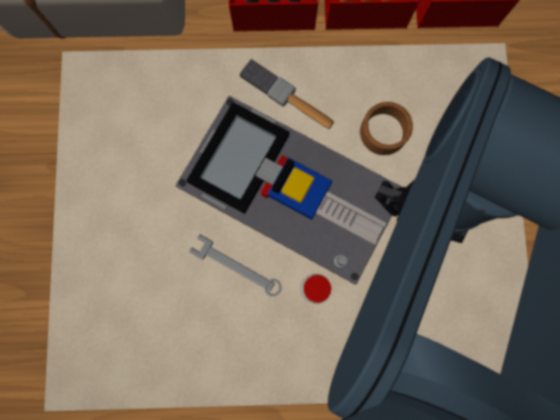

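The slide moved 107.6 mm, the button is up at its original height, the nose is over the frame edge at (268,170), and all the loose things visible are where they were.

```bash
python3 -c "
from rig import robot
print(robot.finish_job())"
```

```text
the job is handed in; nothing more can be done
None
```

The job is handed in at about 8 s: the slide measured 107.6 mm of its 108 mm travel, home at the red stop; the button is back up, the arm is clear, and nothing was seen to shift, though the arm hid the screwdriver in the last top view.

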